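# Lever open the seal case and hang the pry blade up

### The job

Open the sloping seal case on the bench: pick up the pry blade, work its thin tip into the notch under the low front edge of the cover, lever the cover up and push it right back to its stop with the blade, then hang the blade by its loop on the bare peg of the rail and let go. Touch the case and its cover only with the blade, never with the gripper, and leave the piston, the seal ring and the bracket where they lie.

Things in the scene. Friction and masses are not known exactly. Their poses are not given: they have to be found in the camera images.
- case: Grey steel case on a bolted pedestal, facing the robot. Origin: bench level under it; x to its back, y left, z up. Its rim and closed cover slope 30 degrees up to the back: low front edge at x = -60 mm, 135 mm high; hinge 122 mm up the slope. Shell 136 mm wide, 45 mm deep square to the slope. Pedestal face at x = -5, 8 mm thick foot plate from x = -50: the space before the notch is free.
- notch (a point): Centre of the mouth of the pry notch in the middle of the case's front wall, 4 mm below the cover's underside. The notch is 44 mm wide, 8 mm high, and runs 20 mm through the wall parallel to the slope, so a blade enters sloping 30 degrees tip up. Behind the wall it is free for 25 mm below the cover and 90 mm along the slope. Axes as case.
- hinge_line (a point): Middle of the hinge axis, at the back upper edge of the case, level with the closed cover's underside; the axis runs along the case's y. Axes as case.
- cover (a joint): Opening of the cover, rad: 0 shut on the rim, grows as its front edge swings up and back; stop at 2.05 (nearly upright). Plain flat aluminium plate, 122 mm from hinge to front edge, 136 mm wide, 4 mm thick, no handle, flush all round; a thin dark wear strip on its front edge lies over the notch. The stiff hinge holds it at any angle; about 2 N at the front edge moves it.
- cover_edge (a point): Middle of the cover's front edge, on its underside (moves with the cover).
- pry: Steel pry tool lying flat, 0.16 kg. Origin: on its underside below the loop, at the centre of mass; x to the tip, z up. In mm: blade x 30 to 100, 24 wide (last 8: 18), 3 thick, underside z = 0; middle bar x -30 to 30, 24 wide, 6 thick; black grip block x -82 to -30, 16 wide (y), 20 high; loop: arch of 6 mm rod in the x-z plane, x -25 to 25, outer top z = 49.
- pry_tip (a point): End of the blade, mid thickness: (100, 0, 1.5) mm on the tool.
- pry_loop (a point): Centre of the opening of the hanging loop: (0, 0, 25) mm on the tool. The opening is about 36 mm long below, narrowing to the arch's top, z = 6 to 43 mm, and is passed along the tool's y.
- pry_grip (a point): Centre of the black grip block: (-57, 0, 10) mm on the tool; grip it across y.
- peg_free: The bare peg of the rail (nothing hangs on it): level steel rod of 8 mm diameter. Origin: centre of its root at the rail's front face, 190 mm above the bench; it points along its own -x towards the robot, 92 mm long, with a 13 mm wide end disc. y runs along the rail.
- peg_mid (a point): Point on the axis of the bare peg 60 mm out from the rail. Axes as peg_free.
- rail: Wooden peg rail, 400 mm long (y), 28 mm high, 20 mm thick, on two posts behind its ends, with three pegs 140 mm apart; its middle height is 190 mm. Origin: bench level under the middle of its front face; x points away from the robot.
- peg_gauge: Peg like the bare one, carrying a fixed flat steel hook gauge that hangs 107 mm down, 50 mm out from the rail. Origin at the peg's root.
- peg_punch: Peg like the bare one, carrying a fixed brass drift punch that hangs 124 mm down, 50 mm out from the rail. Origin at the peg's root.
- piston: Bystander: chrome piston cup, 42 mm diameter, 48 mm high, standing on the bench. Origin at its base.
- seal_ring: Bystander: green rubber square seal ring, 48 mm outer diameter, 5 mm high, flat on the bench.
- bracket: Bystander: aluminium U-shaped caliper bracket, 50 x 110 x 40 mm, on the bench.
Things that resemble listed ones, but are neither listed nor needed, are in the scene too. Leave any brown, purple or red look-alike of the pry alone.

How it is judged (in metres and radians):
On the way, in this order (a step that is already met when the one before it is completed fails the run):
1. the pry blade is picked up off the bench (height (world z) of pry_grip above 0.04 m), for 0.2 s.
2. the blade has levered the cover off its rim (more than 0.15 rad) and is in contact under it (value of joint cover above 0.15 rad and contact force between pry and case above 0.1 N), for 0.1 s.
3. the cover is pushed right back (more than 1.8 rad) (value of joint cover above 1.8 rad), for 0.2 s.
At the end, for the whole second after the job is handed in: The cover stands open at more than 1.8 rad (stop at 2.05); the pry blade hangs at rest (under 40 mm/s) with its loop around the bare peg: it bears on the peg and the centre of its loop lies under the peg, less than 30 mm below and 20 mm beside its axis, between root and end disc (value of joint cover above 1.8 rad and contact force between pry and peg_free above 0.4 N and z of pry_loop in the frame of peg_free between -0.03 and 0 m and y of pry_loop in the frame of peg_free between -0.02 and 0.02 m and x of pry_loop in the frame of peg_free between -0.095 and 0 m and linear speed of pry below 0.04 m/s); the robot touches nothing.
It fails at once if the gripper or arm presses on the case or its cover (over 1 N) (contact force between any of the fingers, the arm and case above 1 N).
It fails at once if the piston, the seal ring or the bracket is moved by more than 20 mm (distance of any of piston, seal_ring, bracket from where it was at the start of the episode above 0.02 m).
It also fails if it takes over 56 s, if anything falls off the work surface, if the arm or the gripper's body presses on something with over 40 N, if the wrist force passes 120 N, or if a joint passes its speed limit or range.

### The arm

A 6-joint arm with a two-finger parallel gripper is mounted at the origin on the work surface. World frame = base frame: x ahead of the robot, y to its left, z up, the work surface at z = 0. Lengths are in mm, angles in rad, forces in N, time in s.
With the tool pointing down it reaches from about 275 to 1000 mm from the base axis. Payload 8.4 kg.
Tool frame: the origin (TCP) lies midway between the tips of the shut fingers; the grasp point (between the pads) lies 19 mm behind it (arm.grasp_offset is the distance from the TCP to the grasp point, in mm); z points along the fingers, y is the line along which they close (so a half turn about z gives the same grasp; the last joint's range is limited). The gripper opens to 85 mm and grips with 20 to 120 N. Pads are 22 mm wide; open, the fingers measure 114 mm over their backs; the gripper's body (76 mm by 85 mm) begins 54 mm behind the grasp point. The pads swing forward as they close: fully open they stand 13 mm farther back than shut.
Start: joints at [-1.171, 0.353, 1.633, -0, 1.155, -0.002], TCP at [244.421, -575.227, 231.281] pointing down, gripper open.
Joint ranges: [-2.63, 2.63], [-0.92, 2.1], [0.06, 2.66], [-1.3, 4.44], [0, 2.69], [-3.02, 3.02]. Speed limits (rad/s): [2.22, 2.22, 2.79, 3.14, 3.14, 3.14].

### API

Orientations are given as a rotation vector (axis times angle).
In Python, from plant import get_state, vision, sign_off, arm gives the robot as it stands.
- The arm moves only by the shell command python3 -m jog 'ROWS' [FORCE]. ROWS is text: rows parted by semicolons, each of 5 numbers parted by spaces: the shift along the tool's x, y, z in mm, then the turn about the tool's z in rad, then the opening, from -1 (shut) to 1 (fully open), so that 0 is half open. In form: x y z spin grip; .... A call has 1 to 10 rows; each row shifts and turns the commanded pose from where the row before left it, along the tool's axes as they then stand; what a row does not reach is not made up. A row lasts 1/8 s, in which the tool goes at most 62.5 mm and 10.7 degrees, less where a joint would pass 70% of its speed; a pose out of reach is approached as far as the arm can. A call with a gripper value outside its range is refused whole. The fingers move at their own pace and stop on an object; FORCE is the grip in N (left out, the last holds). Time passes only in rows, so rows that do not move let the fingers close. It gives the time, the measured TCP pose, the force, the opening and the grip force at its end, in the units of the state.
- get_state(): the state, without advancing time (a new reading comes with each control period).
- vision.read_camera(name): name is "side" or "top"; returns a dict with "image" (420x560x3 uint8, red, green, blue), "camera_matrix" (3x3 intrinsics, pixels), "view" (4x4, takes a point from world to camera coordinates). Camera axes: x right, y down, z forward; pixel columns grow to the right and rows downward; lengths in mm; the calibration is good to about 2 mm. A picture is of the moment at which its call begins. There is no depth.
- sign_off(): hands the job in; it is judged then, once.
The state is a dict: "time": time; "q": joint angles; "dq": joint speeds; "effort": joint torques, N m; "tcp_pos": TCP position; "ee_rot": TCP orientation; "ft_force": force on the tool from outside, world axes, zero at the start; "ft_torque": the same for the moment, N m; "opening": opening from 0.0 (shut) to 1.0 (fully open); "grip_force": force on a finger pad.
Only numpy, scipy, OpenCV 4.12 (cv2) and the standard library are available. Lean on these libraries where they do the work, as an engineer would, in place of code of your own. Each camera call takes 0.05 s, during which the arm holds its last target. There are 200 camera calls.

## Working session

There is one attempt and no reset: what is moved stays moved. The work goes in short steps, Python scripts to look and compute and a shell command to move; the robot and the scene stay as the last step left them, time stands still between calls to the robot, and variables do not carry over. Pictures are saved under pics/ and viewed, at most 10 in all, crops included, and the job is handed in when it is done.

```bash
mkdir -p pics; ls; python3 - <<'E'
from plant import get_state, vision, arm
import cv2
for n in ("side","top"):
    d=vision.read_camera(n); cv2.imwrite(f"pics/{n}0.png",cv2.resize(d["image"][:,:,::-1],(800,600),interpolation=cv2.INTER_CUBIC))
    cv2.imwrite(f"{n}0raw.png",d["image"][:,:,::-1])
    print(d["camera_matrix"].tolist(),d["view"].round(4).tolist())
print(get_state()); print([a for a in dir(arm) if a[0]!='_'])
E
```

```text
pics
[[510.27151737426794, 0.0, 274.49448443552114], [0.0, 510.27151737426794, 200.12718337902953], [0.0, 0.0, 1.0]] [[0.9965, -0.0826, 0.0115, -482.211], [-0.0549, -0.7533, -0.6554, 145.8414], [0.0628, 0.6525, -0.7552, 1286.9467], [0.0, 0.0, 0.0, 1.0]]
[[399.7075339334841, 0.0, 275.7626374240902], [0.0, 399.7075339334841, 209.7195329449635], [0.0, 0.0, 1.0]] [[0.0223, -0.9995, 0.0209, 10.8761], [-0.9952, -0.0242, -0.0953, 517.2372], [0.0958, -0.0187, -0.9952, 1395.8723], [0.0, 0.0, 0.0, 1.0]]
{'time': 0.1, 'q': array([-1.17140315e+00,  3.53542052e-01,  1.63406169e+00, -2.21835704e-05,
        1.15521047e+00, -2.39338108e-03]), 'dq': array([-0.00043885, -0.00183377, -0.00255565, -0.00011764,  0.00106321,
        0.0005377 ]), 'effort': array([-3.70793323e-04, -6.06356192e+01, -3.42820716e+01, -7.10353470e-05,
        3.99601602e-03, -1.11848135e-05]), 'tcp_pos': array([ 244.24477781, -574.83244364,  230.65894049]), 'ee_rot': array([-3.07723880e+00, -6.26663859e-01,  4.09479343e-04]), 'ft_force': array([ 0.10395349,  0.25120076, -0.12984727]), 'ft_torque': array([-0.04076878, -0.00029301, -0.01541576]), 'grip_force': 0.0, 'opening': 0.9978250366708116}
['Unreachable', 'grasp_offset']
```

View pics/side0.png

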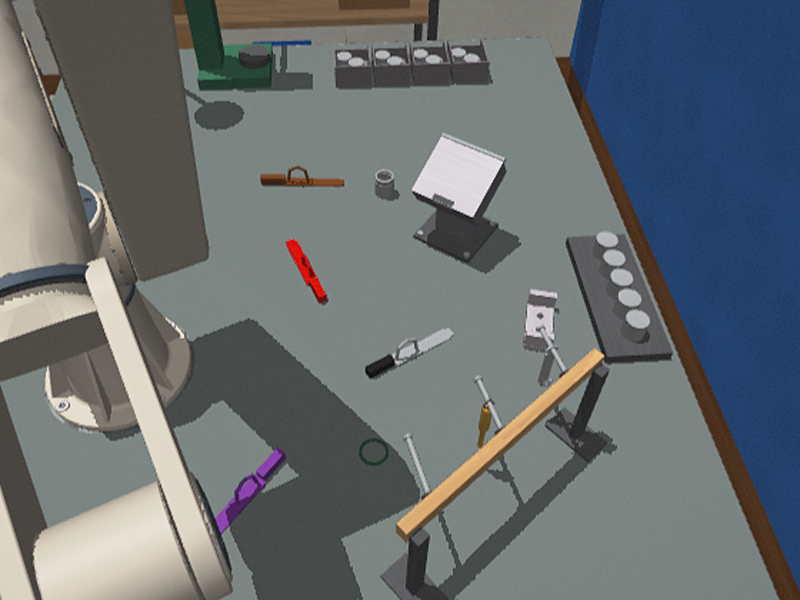

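View pics/top0.png

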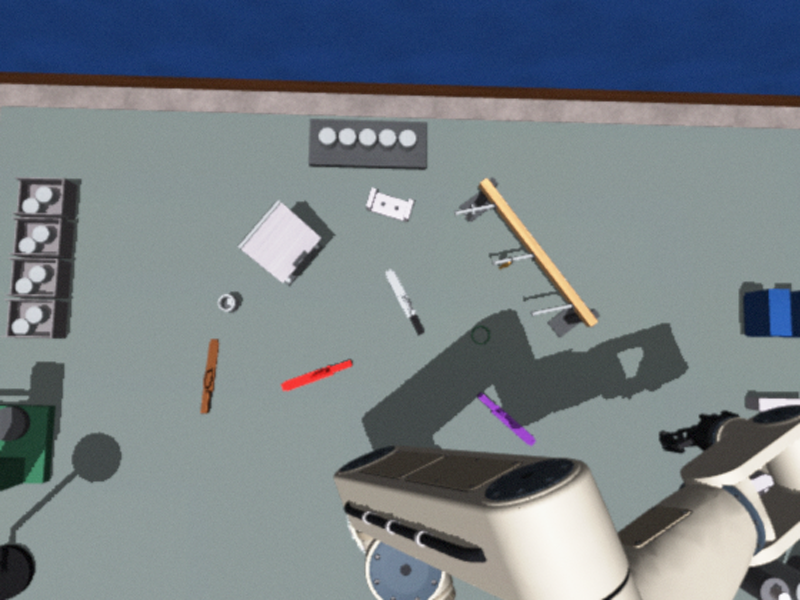

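Candidates for the pry: side (410,352) steel with a black grip; brown (300,180), red (305,270) and purple (250,490) are look-alikes, so the steel one fits. The case is at side (460,175) / top (282,243). The rail pegs in the side view start at (408,437), (478,380) with the brass punch, and (540,330), probably with the gauge. I'll confirm in crops.

```bash
python3 - <<'E'
import cv2,numpy as np
s=cv2.imread("side0raw.png");t=cv2.imread("top0raw.png")
# side: pry+rail crop cols 250-430 rows 195-345 ; scale 
a=cv2.resize(s[195:345,250:430],None,fx=4.4,fy=4,interpolation=cv2.INTER_CUBIC) if 0 else cv2.resize(s[200:350,250:440],None,fx=4,fy=4,interpolation=cv2.INTER_CUBIC)
cv2.imwrite("pics/c1.png",a)   # px=250+u/4, 200+v/4
b=cv2.resize(t[120:245,260:425],None,fx=4.8,fy=4.8,interpolation=cv2.INTER_CUBIC)
cv2.imwrite("pics/c2.png",b)   # 260+u/4.8,120+v/4.8
# case: side 275-365,85-185 x4 ; top 160-240,135-205 x5
c=np.zeros((400,800,3),np.uint8)
c1=cv2.resize(s[85:185,280:370],None,fx=4,fy=4,interpolation=cv2.INTER_CUBIC);c[:,:360]=c1
c2=cv2.resize(t[130:210,155:243],None,fx=5,fy=5,interpolation=cv2.INTER_CUBIC);c[:,360:]=c2
cv2.imwrite("pics/c3.png",c)
E
```

```text
(no output)
```

View pics/c1.png

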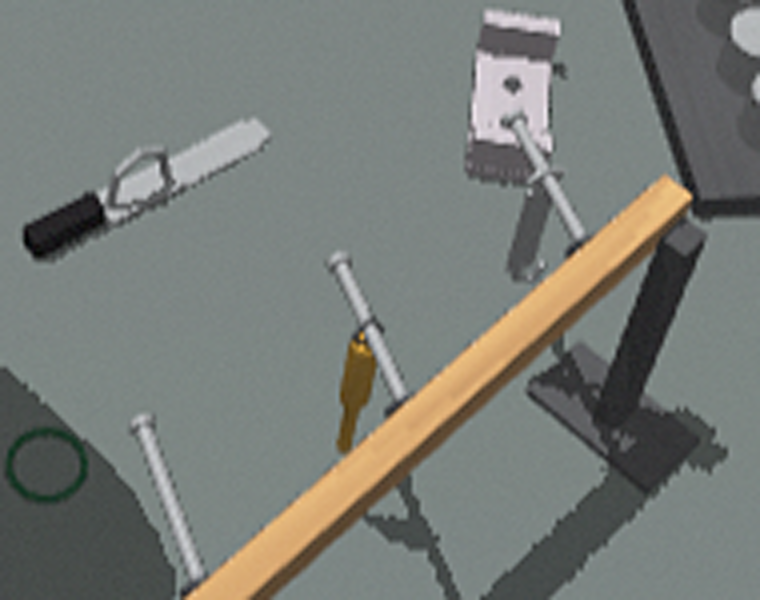

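View pics/c2.png

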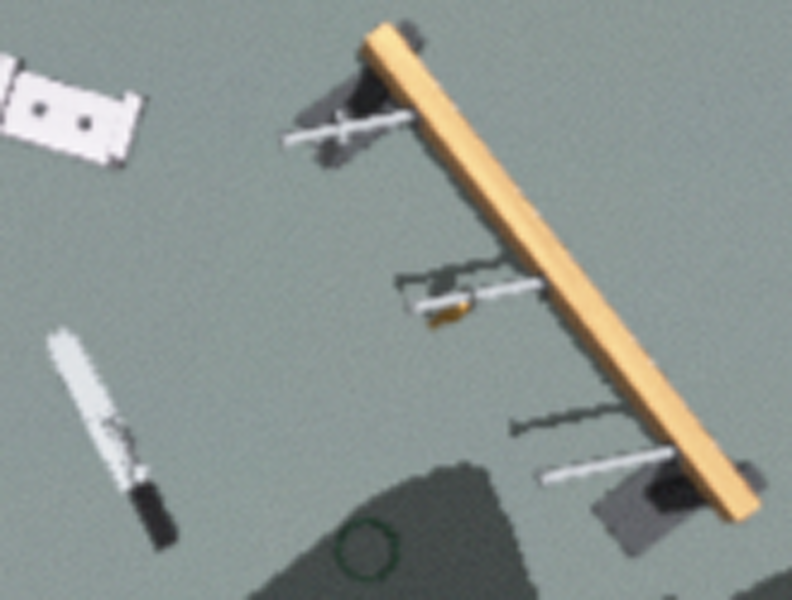

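View pics/c3.png

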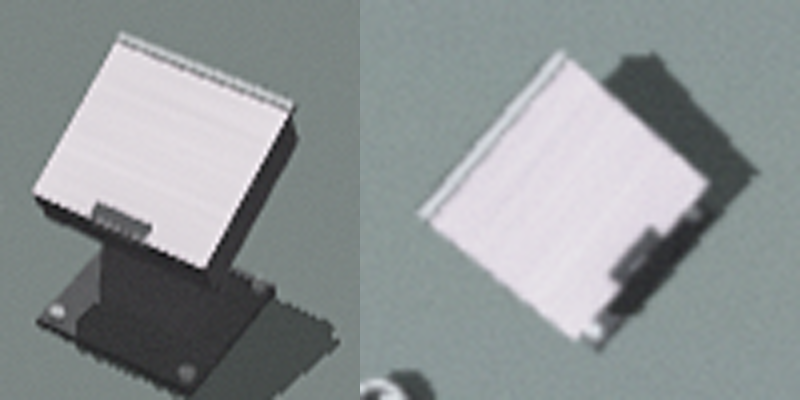

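The crops confirm the steel pry with the black grip (tip at c1 (262,130)) and the bare peg (c1 (140,423) to (197,582)). The gauge and punch hang on the other two. The notch strip is at c3 (122,222) side and (635,257) top. Next I'll triangulate and fit.

```bash
cat > h.py <<'E'
import numpy as np
from scipy.optimize import least_squares
from scipy.spatial.transform import Rotation as R
K={'s':np.array([[510.2715,0,274.4945],[0,510.2715,200.1272],[0,0,1]]),'t':np.array([[399.7075,0,275.7626],[0,399.7075,209.7195],[0,0,1]])}
V={'s':np.array([[0.9965,-0.0826,0.0115,-482.211],[-0.0549,-0.7533,-0.6554,145.8414],[0.0628,0.6525,-0.7552,1286.9467]]),'t':np.array([[0.0223,-0.9995,0.0209,10.8761],[-0.9952,-0.0242,-0.0953,517.2372],[0.0958,-0.0187,-0.9952,1395.8723]])}
def proj(c,P):
    p=K[c]@(V[c][:,:3]@np.asarray(P,float)+V[c][:,3]); return p[:2]/p[2]
def raw(u,v,f,ox,oy): return np.array([(u+.5)/f-.5+ox,(v+.5)/f-.5+oy])
def tri(s,t):
    return least_squares(lambda P:np.r_[proj('s',P)-s,proj('t',P)-t],[600,0,100]).x
def fit(obs,x0): # obs: (cam,pix,localpoint); pose x,y,yaw
    def T(x,p): return R.from_euler('z',x[2]).apply(p)+[x[0],x[1],0]
    f=lambda x:np.concatenate([proj(c,T(x,p))-q for c,q,p in obs])
    r=least_squares(f,x0,x_scale=[100,100,1]); return r.x,f(r.x).reshape(-1,2).round(1)
E
python3 - <<'E'
from h import *
c1=lambda u,v:raw(u,v,4,250,200); c2=lambda u,v:raw(u,v,4.8,260,120)
s3=lambda u,v:raw(u,v,4,280,85); t3=lambda u,v:raw(u-360,v,5,155,130)
for n,s,t in [("free tip",(140,423),(546,478)),("free root",(197,582),(672,452)),("mid tip",(338,262),(420,305)),("mid root",(400,402),(542,284)),("far tip",(515,122),(288,140)),("far root",(580,242),(412,116)),
 ("pry tip",(262,130),(60,334)),("loop top",(150,148),(120,428)),]:
    print(n,tri(c1(*s),c2(*t)).round(1))
fr=[(-62,68,138.5),(-62,-68,138.5),(43.7,68,199.5),(43.7,-68,199.5)]
o=[('s',s3(*p),q) for p,q in zip([(33,193),(207,270),(117,42),(290,108)],fr)]+[('t',t3(*p),q) for p,q in zip([(584,342),(708,185),(427,218),(572,60)],fr)]
for q in [o,o[:4],o[4:]]:
    x,r=fit(q,[750,200,.7]);print("case",x.round(3),r.tolist())
    print(" notch",(R.from_euler('z',x[2]).apply([-60+2,0,135-3.5])+[x[0],x[1],0]).round(1))
o=[('s',c1(262,130),(100,0,3)),('t',c2(60,334),(100,0,3)),('t',c2(167,544),(-82,0,20)),('t',c2(139,487),(-30,0,20)),('s',c1(150,148),(0,0,49)),('s',c1(103,207),(-30,0,10))]
x,r=fit(o,[600,0,.4]);print("pry",x.round(3),r.tolist())
E
```

```text
free tip [ 478.1 -280.6  194.3]
free root [ 496.5 -363.7  193.9]
mid tip [ 588.7 -196.9  196.1]
mid root [ 606.1 -278.3  193.4]
far tip [ 700.4 -109.6  189.7]
far root [ 716.9 -191.7  192.4]
pry tip [594.4  37.4   0.7]
loop top [515.9  -7.4  48.6]
case [632.187 286.436   0.914] [[-0.6, -0.1], [-0.5, -0.4], [-0.7, -0.3], [-0.1, 0.7], [-1.1, -0.7], [0.7, -1.1], [0.9, 0.5], [-0.0, -1.0]]
 notch [596.8 240.5 131.5]
case [633.474 286.264   0.919] [[-0.1, -0.0], [0.1, -0.4], [-0.4, -0.3], [0.4, 0.6]]
 notch [598.3 240.1 131.5]
case [630.309 286.709   0.909] [[-1.4, -0.1], [0.6, -0.4], [0.7, 0.9], [-0.0, -0.4]]
 notch [594.7 241.  131.5]
pry [ 5.09006e+02 -8.95800e+00  4.88000e-01] [[1.0, -0.7], [-0.1, -1.1], [0.6, -0.1], [-0.1, -1.3], [-2.1, 0.5], [-0.6, 0.0]]
```

```bash
cat >> h.py <<'E'
def to(x,y,z,yaw):
    from plant import get_state
    s=get_state(); M=R.from_rotvec(s['ee_rot']).as_matrix(); p=np.array(s['tcp_pos'])
    y0=np.arctan2(M[1,0],M[0,0]); sp=-(yaw-y0)
    M2=R.from_euler('z',yaw-y0).as_matrix()@M
    d=np.array([x,y,z])-p
    print('t',round(s['time'],2),'tcp',p.round(1),'yaw',y0.round(3),'open',round(s['opening'],3),'grip',round(s['grip_force'],1),'F',s['ft_force'].round(1))
    print('spin',sp.round(3),'then shift',(M2.T@d).round(1),'| shift in current axes',(M.T@d).round(1))
E
python3 -c "
from h import *
to(458.7,-35.7,230,.488)"
```

```text
t 0.1 tcp [ 244.2 -574.8  230.7] yaw 0.402 open 0.998 grip 0.0 F [ 0.1  0.3 -0.1]
spin -0.086 then shift [ 442.2 -375.7    1.1] | shift in current axes [ 408.2 -412.3    1.2]
```

```bash
python3 -m jog '0 0 0 -0.086 1; 32 -27 0 0 1;32 -27 0 0 1;32 -27 0 0 1;32 -27 0 0 1;32 -27 0 0 1;32 -27 0 0 1;32 -27 0 0 1;32 -27 0 0 1;32 -27 0 0 1' 60; python3 -m jog '32 -27 0 0 1;32 -27 0 0 1;32 -27 0 0 1;32 -27 0 0 1;0 0 0 0 1;0 0 0 0 1'; python3 -c "
from h import *
to(458.7,-35.7,60,.488)"
```

```text
time: 1.35
tcp_pos: [385.1, -224.2, 231.2]
ee_rot: [-3.049, -0.758, 0.0]
ft_force: [-0.2, -0.5, -0.3]
opening: 1.001
grip_force: 0.0
time: 2.1
tcp_pos: [447.0, -70.4, 231.1]
ee_rot: [3.048, 0.76, -0.001]
ft_force: [0.3, -0.3, 0.9]
opening: 0.999
grip_force: 0.0
t 2.1 tcp [447.  -70.4 231.1] yaw 0.489 open 0.999 grip 0.0 F [ 0.3 -0.3  0.9]
spin 0.001 then shift [ 26.7 -25.1 171. ] | shift in current axes [ 26.7 -25.1 171. ]
```

```bash
python3 -m jog '26.7 -25.1 0 0 1; 0 0 40 0 1; 0 0 40 0 1;0 0 40 0 1;0 0 40 0 1;0 0 10 0 1;0 0 0 0 1;0 0 0 0 1'; python3 - <<'E'
from h import *
from plant import vision
import cv2
to(458.7,-35.7,1,.488)
a=vision.read_camera('side')['image'][:,:,::-1];b=vision.read_camera('top')['image'][:,:,::-1]
o=np.hstack([cv2.resize(a[180:280,230:330],(400,400),interpolation=cv2.INTER_CUBIC),cv2.resize(b[175:245,255:325],(400,400),interpolation=cv2.INTER_CUBIC)])
cv2.imwrite('pics/g.png',o)
E
```

```text
time: 3.1
tcp_pos: [460.2, -35.9, 62.6]
ee_rot: [3.048, 0.758, 0.003]
ft_force: [0.2, -0.3, 0.7]
opening: 0.997
grip_force: 0.0
t 3.1 tcp [460.2 -35.9  62.6] yaw 0.487 open 0.997 grip 0.0 F [ 0.2 -0.3  0.7]
spin -0.001 then shift [-1.4 -1.  61.6] | shift in current axes [-1.4 -1.  61.6]
```

View pics/g.png

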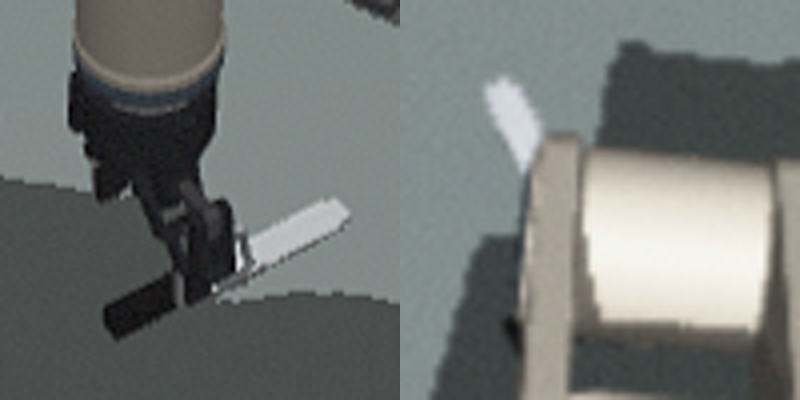

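The side crop shows the fingers lined up over the block and blade, with the tip at (340,210). Next I descend and grip.

```bash
python3 -m jog '-1.4 -1 25 0 1; 0 0 25 0 1; 0 0 10 0 1;0 0 0 0 1;0 0 0 0 -1;0 0 0 0 -1;0 0 0 0 -1;0 0 0 0 -1;0 0 0 0 -1;0 0 0 0 -1' 110; python3 -c "
from h import *
to(458.7,-35.7,1,.488)"
```

```text
time: 4.45
tcp_pos: [457.8, -35.2, 1.9]
ee_rot: [3.048, 0.759, 0.001]
ft_force: [-2.0, 1.2, 10.9]
opening: 0.157
grip_force: 108.1
t 4.45 tcp [457.8 -35.2   1.9] yaw 0.488 open 0.157 grip 108.1 F [-2.   1.2 10.9]
spin 0.0 then shift [0.6 0.8 0.9] | shift in current axes [0.6 0.8 0.9]
```

```bash
python3 -m jog '0 0 -20 0 -1; 0 0 -30 0 -1; 0 0 -40 0 -1; 0 0 -41 -0.142 -1; 0 0 0 -0.142 -1; 0 0 0 -0.142 -1; 0 0 0 0 -1'; python3 -c "
from h import *
to(470.5,76.5,133,.914)"
```

```text
time: 5.32
tcp_pos: [457.1, -35.3, 132.2]
ee_rot: [-2.82, -1.385, 0.001]
ft_force: [-0.1, -0.7, -2.5]
opening: 0.153
grip_force: 107.6
t 5.33 tcp [457.1 -35.3 132.2] yaw 0.913 open 0.153 grip 107.6 F [-0.1 -0.7 -2.5]
spin -0.001 then shift [ 96.7 -57.7  -0.8] | shift in current axes [ 96.6 -57.8  -0.8]
```

```bash
python3 -m jog '32 -19 0 0 -1;32 -19 0 0 -1;32.7 -19.7 -0.8 0 -1;0 0 0 0 -1; 0 0 0 0 -1'; python3 - <<'E'
from h import *
from plant import vision
import cv2
to(470.5,76.5,133,.914)
a=vision.read_camera('side')['image'][:,:,::-1];b=vision.read_camera('top')['image'][:,:,::-1]
cv2.imwrite('a.png',a);cv2.imwrite('b.png',b)
# expected pix of tip assuming 157 reach
T=np.array([470.5,76.5,0])+157*np.array([.61,.792,0]);T[2]=132.5
print(proj('s',T),proj('t',T))
o=np.hstack([cv2.resize(a[85:185,265:365],(400,400),interpolation=cv2.INTER_CUBIC),cv2.resize(b[135:215,165:245],(400,400),interpolation=cv2.INTER_CUBIC)])
cv2.imwrite('pics/n.png',o)
E
```

```text
time: 5.95
tcp_pos: [470.4, 76.4, 132.7]
ee_rot: [-2.82, -1.384, 0.002]
ft_force: [0.5, -0.4, -2.4]
opening: 0.155
grip_force: 107.9
t 5.95 tcp [470.4  76.4 132.7] yaw 0.913 open 0.155 grip 107.9 F [ 0.5 -0.4 -2.4]
spin -0.001 then shift [ 0.2 -0.  -0.3] | shift in current axes [ 0.2 -0.  -0.3]
[299.7578704  153.61141976] [222.71043763 190.31876484]
```

View pics/n.png

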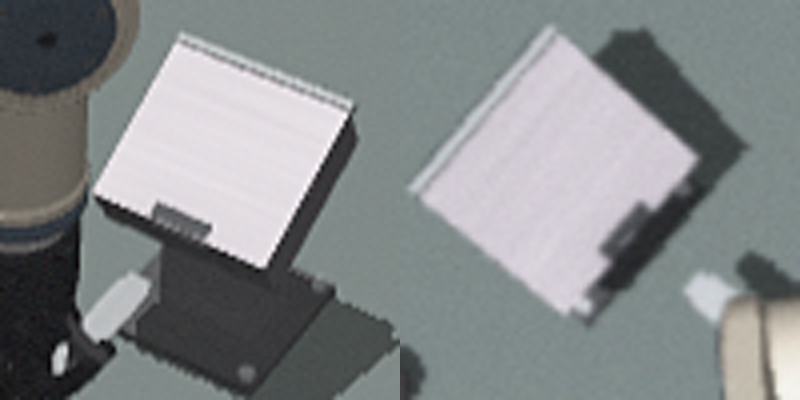

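The blade tip is at side crop (145,281) and top crop (696,283), with the notch strip at (182,222) and (627,230). I'll triangulate both.

```bash
python3 - <<'E'
from h import *
s=lambda u,v:raw(u,v,4,265,85); t=lambda u,v:raw(u-400,v,5,165,135)
D=np.array([.61,.792]);L=np.array([-.792,.61])
for n,a,b in [("tip",(145,281),(696,283)),("tip far corner",(134,271),(687,293)),("tip near corner",(157,288),(704,273)),("strip",(182,221),(627,230)),("strip L",(155,205),(604,252)),("strip R",(212,232),(648,208))]:
    P=tri(s(*a),t(*b)); print(n,P.round(1), "along/lat rel TCP",((P[:2]-[470.4,76.4])@D).round(1),((P[:2]-[470.4,76.4])@L).round(1), 'res',(proj('s',P)-s(*a)).round(1),(proj('t',P)-t(*b)).round(1))
E
```

```text
tip [566.9 197.3 130.9] along/lat rel TCP 154.6 -2.7 res [-0.8  0.1] [ 0.1 -1. ]
tip far corner [559.7 202.4 135.6] along/lat rel TCP 154.3 6.1 res [-0.8  0.1] [ 0.1 -1. ]
tip near corner [574.3 192.5 128.5] along/lat rel TCP 155.3 -11.4 res [-0.8  0.1] [ 0.1 -1. ]
strip [597.7 242.3 141.6] along/lat rel TCP 209.0 0.4 res [-0.4  0.1] [ 0.  -0.5]
strip L [581.4 256.3 144.6] along/lat rel TCP 210.2 21.8 res [-0.2  0. ] [ 0.  -0.2]
strip R [614.7 229.  142.4] along/lat rel TCP 208.8 -21.2 res [-1.   0.1] [ 0.1 -1.2]
```

```bash
python3 -m jog '0 -2 -25 0 -1;30 0 0 0 -1;30 0 0 0 -1;0 0 0 0 -1;0 0 0 0 -1'; python3 -m jog '0 0 4 0 -1;0 0 0 0 -1;0 0 0 0 -1';for i in 1; do python3 -m jog '0 0 4 0 -1;0 0 0 0 -1;0 0 0 0 -1'; done;  python3 -m jog '0 0 3 0 -1;0 0 0 0 -1;0 0 0 0 -1'; python3 -m jog '0 0 3 0 -1;0 0 0 0 -1;0 0 0 0 -1'
```

```text
time: 6.68
tcp_pos: [505.2, 124.3, 157.7]
ee_rot: [-2.82, -1.385, 0.002]
ft_force: [-0.2, 0.4, -1.1]
opening: 0.154
grip_force: 107.9
time: 7.05
tcp_pos: [505.7, 125.0, 154.0]
ee_rot: [-2.82, -1.385, 0.0]
ft_force: [-0.0, -0.5, -1.0]
opening: 0.16
grip_force: 107.9
time: 7.42
tcp_pos: [505.9, 125.3, 150.0]
ee_rot: [-2.819, -1.386, 0.0]
ft_force: [0.3, 0.1, -2.0]
opening: 0.16
grip_force: 107.9
time: 7.8
tcp_pos: [506.1, 125.3, 147.2]
ee_rot: [2.819, 1.386, 0.001]
ft_force: [0.2, -0.1, -0.3]
opening: 0.157
grip_force: 108.1
time: 8.18
tcp_pos: [506.2, 125.3, 144.3]
ee_rot: [2.819, 1.386, 0.001]
ft_force: [-0.7, -1.6, 4.5]
opening: 0.157
grip_force: 108.7
```

Contact came at TCP z≈145–146, so the blade has hardly drooped. I'll use the cover's top as a rest to tilt the blade tip-up in the pads, gripping lightly.

```bash
python3 -m jog '0 0 0 0 -1;0 0 4 0 -1;0 0 4 0 -1;0 0 0 0 -1' 40;python3 -m jog '0 0 5 0 -1;0 0 5 0 -1;0 0 0 0 -1'
```

```text
time: 8.68
tcp_pos: [506.2, 125.3, 136.0]
ee_rot: [-2.819, -1.386, -0.001]
ft_force: [0.1, -1.8, 5.6]
opening: 0.158
grip_force: 108.8
time: 9.05
tcp_pos: [505.6, 125.2, 125.5]
ee_rot: [-2.819, -1.386, 0.001]
ft_force: [-0.4, -2.1, 1.6]
opening: 0.154
grip_force: 108.1
```

```bash
python3 -m jog '0 0 5 0 -1;0 0 5 0 -1;0 0 5 0 -1;0 0 5 0 -1;0 0 0 0 -1'; python3 - <<'E'
from h import *
from plant import vision
import cv2
a=vision.read_camera('side')['image'][:,:,::-1];b=vision.read_camera('top')['image'][:,:,::-1]
o=np.hstack([cv2.resize(a[85:185,265:365],(400,400),interpolation=cv2.INTER_CUBIC),cv2.resize(b[135:215,165:245],(400,400),interpolation=cv2.INTER_CUBIC)])
cv2.imwrite('pics/n2.png',o)
E
```

```text
time: 9.68
tcp_pos: [505.9, 125.3, 105.8]
ee_rot: [-2.819, -1.386, 0.0]
ft_force: [-0.7, -1.1, 4.7]
opening: 0.156
grip_force: 107.9
```

View pics/n2.png

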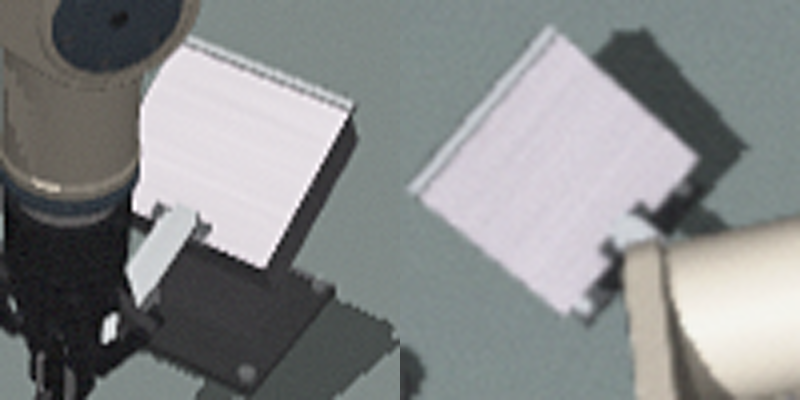

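The blade rests on the strip, centred (side crop (180,222)), and is now about 15° tip-up. I'll take it a bit further, then back out and go to the mouth.

```bash
python3 -m jog '2 0 5 0 -1;2 0 5 0 -1;2 0 5 0 -1;2 0 5 0 -1;0 0 0 0 -1' 120; python3 - <<'E'
from h import *
from scipy.optimize import brentq
from plant import get_state
s=get_state();D=np.array([np.cos(.914),np.sin(.914)])
Xg=(s['tcp_pos'][:2]-[632.2,286.4])@D; zg=s['tcp_pos'][2]+9.1
print('Xg',Xg,zg,'lat',(s['tcp_pos'][:2]-[632.2,286.4])@[-D[1],D[0]])
for off in (0,-2.5):
    f=lambda t:zg+157*np.sin(t)-11*np.cos(t)-(138.5+.577*(Xg+off+157*np.cos(t)+11*np.sin(t)+62))
    t=brentq(f,0,.7);print(off,'tilt',np.degrees(t),'tipX',Xg+off+157*np.cos(t)+11*np.sin(t),'tip mid rel z',157*np.sin(t)-9.5*np.cos(t)+9.1,'rel x',off+157*np.cos(t)+9.5*np.sin(t))
E
```

```text
time: 10.4
tcp_pos: [510.3, 131.7, 85.3]
ee_rot: [-2.819, -1.386, 0.002]
ft_force: [-0.3, -0.8, -0.9]
opening: 0.152
grip_force: 117.1
Xg -196.95525467755812 94.37562766330758 lat 2.021807316145856
0 tilt 23.290091626700463 tipX -48.39918233733947 tip mid rel z 62.449816284204545 rel x 147.9629923407932
-2.5 tilt 22.82682604840727 tipX -50.48382238635682 tip mid rel z 61.251729241728675 rel x 145.88951154679842
```

```bash
python3 -m jog '-8 0 -4 0 -1;-21 1 0 0 -1;0 0 16 0 -1;0 0 15.8 0 -1;0 0 0 0 -1;0 0 0 0 -1'; python3 -m jog '8 0 -5 0 -1;8 0 -5 0 -1;0 0 0 0 -1;0 0 0 0 -1'; python3 -m jog '5.2 0 -3 0 -1;0 0 0 0 -1;0 0 0 0 -1';python3 -m jog '4 0 -2.3 0 -1;0 0 0 0 -1;0 0 0 0 -1'; python3 -m jog '4 0 -2.3 0 -1;0 0 0 0 -1;0 0 0 0 -1'
```

```text
time: 11.15
tcp_pos: [494.0, 108.2, 58.0]
ee_rot: [-2.819, -1.386, 0.001]
ft_force: [-0.2, -0.9, -1.6]
opening: 0.151
grip_force: 117.3
time: 11.65
tcp_pos: [503.6, 120.8, 68.4]
ee_rot: [2.819, 1.386, 0.0]
ft_force: [0.6, 0.3, -2.6]
opening: 0.151
grip_force: 117.3
time: 12.02
tcp_pos: [506.8, 124.8, 71.3]
ee_rot: [-2.819, -1.386, 0.0]
ft_force: [-0.3, -0.0, -2.6]
opening: 0.154
grip_force: 117.3
time: 12.4
tcp_pos: [509.3, 128.0, 73.6]
ee_rot: [-2.819, -1.386, -0.0]
ft_force: [0.1, -0.7, -1.5]
opening: 0.152
grip_force: 117.3
time: 12.78
tcp_pos: [511.8, 131.2, 75.9]
ee_rot: [2.819, 1.386, 0.0]
ft_force: [-0.3, -0.5, -2.4]
opening: 0.151
grip_force: 117.3
```

```bash
python3 -m jog '4 0 -2.3 0 -1;0 0 0 0 -1;0 0 0 0 -1'; python3 -m jog '4 0 -2.3 0 -1;0 0 0 0 -1;0 0 0 0 -1';  python3 - <<'E'
from h import *
from plant import vision
import cv2
a=vision.read_camera('side')['image'][:,:,::-1];b=vision.read_camera('top')['image'][:,:,::-1]
o=np.hstack([cv2.resize(a[100:175,280:355],(400,400),interpolation=cv2.INTER_CUBIC),cv2.resize(b[135:215,165:245],(400,400),interpolation=cv2.INTER_CUBIC)])
cv2.imwrite('pics/n3.png',o)
E
```

```text
time: 13.15
tcp_pos: [514.2, 134.4, 78.2]
ee_rot: [2.819, 1.386, 0.0]
ft_force: [0.3, -0.5, -1.5]
opening: 0.159
grip_force: 117.2
time: 13.52
tcp_pos: [516.8, 137.6, 80.6]
ee_rot: [2.819, 1.386, 0.001]
ft_force: [1.2, 1.1, -2.7]
opening: 0.151
grip_force: 117.2
```

View pics/n3.png

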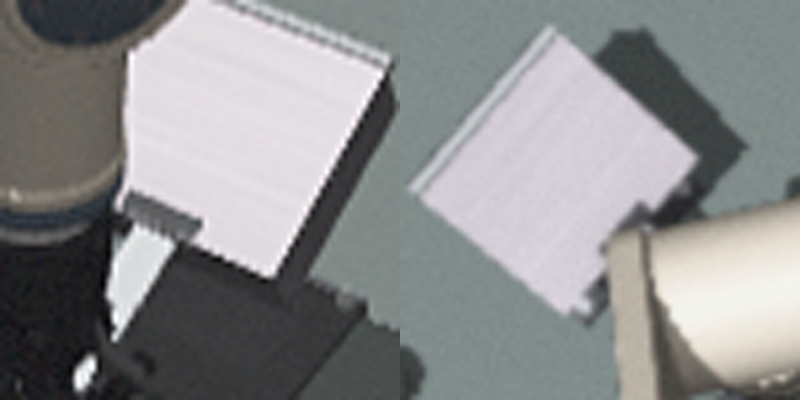

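The blade passes under the strip with its tip hidden at side crop (155,232), so it is in the notch. Now a little deeper, then lever.

```bash
python3 -m jog '4 0 -2.3 0 -1;3 0 -1.7 0 -1;0 0 0 0 -1'; python3 -m jog '-2 0 -6 0 -1;-3 0 -6 0 -1;-2 0 -6 0 -1;-2 0 -6 0 -1;0 0 0 0 -1;0 0 0 0 -1'; python3 -m jog '-2 0 -8 0 -1;-1 0 -8 0 -1;0 0 -8 0 -1;0 0 0 0 -1;0 0 0 0 -1'
```

```text
time: 14.0
tcp_pos: [521.3, 143.3, 84.7]
ee_rot: [2.819, 1.386, 0.001]
ft_force: [0.8, 0.7, -2.9]
opening: 0.153
grip_force: 117.3
time: 14.75
tcp_pos: [515.6, 136.0, 108.6]
ee_rot: [2.819, 1.386, 0.001]
ft_force: [0.2, -0.9, -1.5]
opening: 0.153
grip_force: 117.6
time: 15.38
tcp_pos: [513.8, 133.6, 132.7]
ee_rot: [2.819, 1.386, 0.001]
ft_force: [-0.8, -0.5, -1.5]
opening: 0.155
grip_force: 117.7
```

```bash
python3 - <<'E'
from h import *
from plant import vision
import cv2
to(506,125,150,.914)
a=vision.read_camera('side')['image'][:,:,::-1];b=vision.read_camera('top')['image'][:,:,::-1]
o=np.hstack([cv2.resize(a[75:175,265:365],(400,400),interpolation=cv2.INTER_CUBIC),cv2.resize(b[135:215,165:245],(400,400),interpolation=cv2.INTER_CUBIC)])
cv2.imwrite('pics/n4.png',o)
E
```

```text
t 15.38 tcp [513.8 133.6 132.7] yaw 0.914 open 0.155 grip 117.7 F [-0.8 -0.5 -1.5]
spin -0.0 then shift [-11.6  -0.9 -17.3] | shift in current axes [-11.6  -0.9 -17.3]
```

View pics/n4.png

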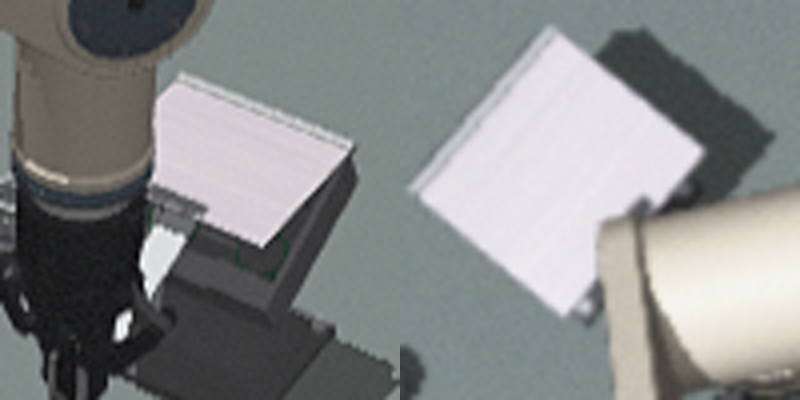

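The cover is up about 0.5 rad, with the blade under its edge at side crop (170,230). I follow the arc round the hinge.

```bash
python3 -m jog '1 0 -12 0 -1;2 0 -12.5 0 -1;4 0 -11.5 0 -1;5.5 0 -11.5 0 -1;0 0 0 0 -1;0 0 0 0 -1'; python3 -m jog '7 0 -10.5 0 -1;8 0 -9.5 0 -1;9.5 0 -8 0 -1;10 0 -7 0 -1;0 0 0 0 -1;0 0 0 0 -1'; python3 -m jog '11 0 -5.5 0 -1;12 0 -4 0 -1;8 0 -2 0 -1;8 0 -1 0 -1;0 0 0 0 -1;0 0 0 0 -1'
```

```text
time: 16.23
tcp_pos: [521.4, 143.6, 180.1]
ee_rot: [2.819, 1.386, 0.001]
ft_force: [-1.1, 0.3, -2.5]
opening: 0.154
grip_force: 117.8
time: 16.98
tcp_pos: [542.4, 170.9, 215.0]
ee_rot: [-2.819, -1.386, -0.001]
ft_force: [-0.3, -0.6, -2.2]
opening: 0.155
grip_force: 117.9
time: 17.73
tcp_pos: [562.5, 198.4, 225.3]
ee_rot: [2.818, 1.385, -0.017]
ft_force: [-11.4, -16.5, -3.1]
opening: 0.152
grip_force: 118.1
```

```bash
python3 - <<'E'
from h import *
from plant import vision,get_state
import cv2
p=get_state()['tcp_pos'];D=np.array([np.cos(.914),np.sin(.914)])
print('tip X',(p[:2]-[632.2,286.4])@D+146,'z',p[2]+61.5)
a=vision.read_camera('side')['image'];b=vision.read_camera('top')['image']
cv2.imwrite('a.png',a[:,:,::-1]);cv2.imwrite('b.png',b[:,:,::-1])
# cover silhouettes predicted vs. angle: mean brightness change vs start inside predicted cover quad, top view/side view
Rz=R.from_euler('z',.914)
def W(q): return Rz.apply(q)+[632.2,286.4,0]
for th in (1.4,1.6,1.8,1.9,2.0,2.05):
    al=th-np.pi/6; n=np.array([-np.sin(al),0,-np.cos(al)])  # underside dir approx
    e=np.array([-np.cos(al),0,np.sin(al)])
    H=np.array([45.7,0,196])
    print(th,[ (proj('s',W(H+122*e+[0,y,0])).round(0).tolist(),proj('t',W(H+122*e+[0,y,0])).round(0).tolist()) for y in (68,-68)])
E
```

```text
tip X 33.72359616503226 z 286.77850330282865
1.4 [([295.0, 81.0], [181.0, 184.0]), ([342.0, 100.0], [212.0, 149.0])]
1.6 [([300.0, 73.0], [175.0, 179.0]), ([347.0, 91.0], [206.0, 143.0])]
1.8 [([304.0, 66.0], [168.0, 174.0]), ([352.0, 84.0], [199.0, 137.0])]
1.9 [([307.0, 62.0], [165.0, 171.0]), ([354.0, 80.0], [196.0, 134.0])]
2.0 [([309.0, 60.0], [161.0, 168.0]), ([356.0, 77.0], [192.0, 132.0])]
2.05 [([310.0, 58.0], [160.0, 167.0]), ([357.0, 76.0], [191.0, 130.0])]
```

```bash
python3 - <<'E'
import cv2,numpy as np
a=cv2.imread('a.png').astype(int);o=cv2.imread('side0raw.png').astype(int)
m=np.abs(a-o).sum(2)>60
for c in range(330,366,3):
    r=np.where(m[40:130,c])[0]; print(c,(r.min()+40,r.max()+40) if len(r) else None,end=' ')
b=cv2.imread('b.png').astype(int);o=cv2.imread('top0raw.png').astype(int)
m=np.abs(b-o).sum(2)>60; print()
for rr in range(124,184,4):
    r=np.where(m[rr,140:240])[0]; print(rr,(r.min()+140,r.max()+140) if len(r) else None,end=' ')
E
```

```text
330 (np.int64(65), np.int64(129)) 333 (np.int64(66), np.int64(129)) 336 (np.int64(67), np.int64(129)) 339 (np.int64(68), np.int64(129)) 342 (np.int64(69), np.int64(129)) 345 (np.int64(70), np.int64(126)) 348 (np.int64(71), np.int64(122)) 351 (np.int64(72), np.int64(115)) 354 (np.int64(74), np.int64(103)) 357 (np.int64(75), np.int64(82)) 360 None 363 None 
124 None 128 None 132 (np.int64(188), np.int64(191)) 136 (np.int64(184), np.int64(223)) 140 (np.int64(181), np.int64(226)) 144 (np.int64(177), np.int64(227)) 148 (np.int64(171), np.int64(239)) 152 (np.int64(168), np.int64(239)) 156 (np.int64(167), np.int64(239)) 160 (np.int64(163), np.int64(239)) 164 (np.int64(160), np.int64(239)) 168 (np.int64(160), np.int64(239)) 172 (np.int64(165), np.int64(239)) 176 (np.int64(170), np.int64(239)) 180 (np.int64(172), np.int64(239))
```

Image differences put the cover's free corners at side (357,75) and top (190,131)/(160,166), which matches 2.05 rad: it is at the stop. I back off and carry the blade towards the rail.

```bash
python3 -m jog '-15 0 0 0 -1;-30 0 0 0 -1;-30 0 0 0 -1;-30 0 0 0 -1;-30 0 0 0 -1;0 0 0 0.176 -1;0 0 0 0.176 -1;0 0 0 0.176 -1;0 0 0 0.172 -1;0 0 0 0 -1'; python3 -c "
from h import *
to(410,-80,225,.214)"
```

```text
time: 19.08
tcp_pos: [484.2, 95.0, 228.0]
ee_rot: [-3.123, -0.337, -0.003]
ft_force: [0.1, -0.1, -2.4]
opening: 0.149
grip_force: 117.9
t 19.07 tcp [484.2  95.  228. ] yaw 0.215 open 0.149 grip 117.9 F [ 0.1 -0.1 -2.4]
spin 0.001 then shift [-109.6  155.2    2.7] | shift in current axes [-109.8  155.1    2.7]
```

```bash
python3 -m jog '-27 39 0 0 -1;-27 39 0 0 -1;-27 39 0 0 -1;-28 38 0 0 -1;0 0 0 0 -1;0 0 0 0 -1'; python3 - <<'E'
from h import *
from plant import vision,get_state
import cv2
to(410,-80,225,.214)
p=get_state()['tcp_pos'];y=.214;D=np.array([np.cos(y),np.sin(y),0]);Lf=np.array([-np.sin(y),np.cos(y),0])
def loc(x,z,t,yy=0,off=-2):
    c,s=np.cos(t),np.sin(t);a,b=x+57,z-11
    return p+[0,0,9.1]+D*(off+a*c-b*s)+Lf*yy+[0,0,a*s+b*c]
for t in (10,16,20,23,26,30,35):
    r=np.radians(t);print(t,'tip s,t',[proj(k,loc(100,1.5,r)).round(1).tolist() for k in 'st'],'looptop s',proj('s',loc(0,46,r)).round(1))
for k,n in (('s','side'),('t','top')):
    a=vision.read_camera(n)['image'][:,:,::-1].copy();cv2.imwrite(f'{n}1.png',a)
    g=a.astype(int);m=(np.abs(g-cv2.imread(n+'0raw.png')).sum(2)>50)
    q=proj(k,loc(100,1.5,np.radians(23)));u,v=q.astype(int)
    print(n,'window',u-20,v-20)
    for r in range(v-16,v+17,1 if k=='s' else 1): print(r,''.join('#' if (m[r,c] and g[r,c].sum()>400) else ('+' if m[r,c] else '.') for c in range(u-35,u+15)))
E
```

```text
time: 19.82
tcp_pos: [410.5, -79.8, 227.8]
ee_rot: [-3.123, -0.337, -0.002]
ft_force: [1.3, 0.1, -1.9]
opening: 0.155
grip_force: 117.9
t 19.82 tcp [410.5 -79.8 227.8] yaw 0.215 open 0.155 grip 117.9 F [ 1.3  0.1 -1.9]
spin 0.001 then shift [-0.6  0.1  2.8] | shift in current axes [-0.6  0.1  2.8]
10 tip s,t [[313.5, 192.4], [301.0, 188.2]] looptop s [266.1 194.7]
16 tip s,t [[312.8, 187.6], [301.7, 188.3]] looptop s [263.9 193.6]
20 tip s,t [[311.9, 184.5], [302.2, 188.6]] looptop s [262.2 193. ]
23 tip s,t [[311.0, 182.2], [302.6, 189.1]] looptop s [260.9 192.6]
26 tip s,t [[309.9, 180.0], [303.0, 189.7]] looptop s [259.5 192.3]
30 tip s,t [[308.1, 177.1], [303.6, 190.7]] looptop s [257.6 191.9]
35 tip s,t [[305.4, 173.8], [304.5, 192.4]] looptop s [255.1 191.6]
side window 291 162
166 ..................................................
167 ..................................................
168 ..................................................
169 ..................................................
170 ..................................................
171 ..........................
[... 2643 characters left out ...]
##....................########++++++++++
194 ...##########...................########.+++++++++
195 ...##########...................########.+++++++++
196 ...###########..................########.+++++++++
197 ....##########...................#######.+++++++++
198 ......#########..................#######.+++++++++
199 ......#########..................######.++++++++++
200 .......#########.................######.++++++++++
201 .......#########.................######.++++++++++
202 .......#########.................######.++++++++++
203 ........#########.................####.+++++++++++
204 ........#########................#####.+++++++++++
205 .........#########................###.++++++++++++
```

```bash
python3 - <<'E'
from h import *
P=tri(np.array([315,179.]),np.array([302.5,187.]));p=np.array([410.5,-79.8,227.8]);y=.214
d=P-p;print(P.round(1),'along',d[0]*np.cos(y)+d[1]*np.sin(y),'lat',-d[0]*np.sin(y)+d[1]*np.cos(y),'dz',d[2], (proj('s',P)-[315,179]).round(1),(proj('t',P)-[302.5,187]).round(1))
E
```

```text
[560.4 -47.8 297.6] along 153.25752529910199 lat -0.5313925650791589 dz 69.83324973737217 [-0.5  0.1] [ 0.  -0.7]
```

```bash
python3 -c "
from h import *
to(422.6,-246.6,146,.214)"
```

```text
t 19.93 tcp [410.6 -79.2 227.6] yaw 0.216 open 0.153 grip 117.8 F [-0.7 -0.4 -1.6]
spin 0.002 then shift [-23.9 166.2  81.6] | shift in current axes [-24.3 166.1  81.6]
```

```bash
python3 -m jog '-6 41.5 0 0 -1;-6 41.5 0 0 -1;-6 41.5 0 0 -1;-6 41.6 0 0 -1;0 0 27 0 -1;0 0 27 0 -1;0 0 27.6 0 -1;0 0 0 0 -1;0 0 0 0 -1'; python3 - <<'E'
from h import *
from plant import vision,get_state
import cv2
to(422.6,-246.6,146,.214)
p=get_state()['tcp_pos'];y=.214;D=np.array([np.cos(y),np.sin(y),0])
L=p+D*47+[0,0,46]
print('loop pred',proj('s',L),proj('t',L),'pegtip',proj('s',[478.1,-280.6,194]),proj('t',[478.1,-280.6,194]))
for n in ('side','top'):
    a=vision.read_camera(n)['image'][:,:,::-1];cv2.imwrite(n+'2.png',a)
g=cv2.imread('side2.png');v=g.astype(int).mean(2)
for r in range(262,325): print(r,''.join(' .:-=+*#%@'[min(9,int(v[r,c]/24))] for c in range(235,335)))
E
```

```text
time: 21.05
tcp_pos: [422.8, -247.1, 146.6]
ee_rot: [3.123, 0.338, 0.001]
ft_force: [0.2, -0.5, -1.4]
opening: 0.153
grip_force: 118.2
t 21.05 tcp [ 422.8 -247.1  146.6] yaw 0.215 open 0.153 grip 118.2 F [ 0.2 -0.5 -1.4]
spin 0.001 then shift [-0.1 -0.5  0.6] | shift in current axes [-0.1 -0.5  0.6]
loop pred [277.82696684 286.72057129] [359.40928685 221.89297513] pegtip [284.63625448 305.46206923] [373.32692457 219.19833486]
262 .:=---===++++==========+++++++==---::.. .-+++++++++++++++++++++++++++++++++++++++++++++++++++++++++*
263 .::-::--====+++++++++++++++===--:::::.. .---++++++++++++++++++++++++++++++++++++++++++++++++++++++*#
264 ..::-:-:--========++++=======-::::::.....----+++++++++++++++++++++++++++++++++++++++++++*++***+++*%#
265 .....:-:::-----==========--:-::::::... ..-----:++++++++++++++++++++++++++++++++++++++++*#+*###++=**+
266 .......::::::::--------:-:::::::::.......-------+++++++++++++++++++++++++++++++++++++**#%##%%%*+=+-*
267  ........:::::::::::::::::::::...........-------:++++++++++++++++++++++++++++++++++**#%%%%%%%%#++--*
268  ..........:::::::::::::::::.:......
[... 5244 characters left out ...]
-----..----------+=+++=-====+++++++++++++++++++++++++++++++++++++++###
319 ----------------::.---------------:.:-------------++*-====+++++++++++++++++++++++++++++++++++++*####
320 -----------------:.:-------------:..:---------------+-===-++++++++++++++++++++++++++++++++++++*#####
321 -----------------:..:-----------:..:-----------------:-===-++++++++++++++++++++++++++++++++++*######
322 ------------------:..:-------:::..:--------------------====++++++++++++++++++++++++++++++++**#######
323 -------------------:....:::::::.::----------------------===++++++++++++++++++++++++++++++=*#########
324 --------------------:.........:::-----------------------===--++++++++++++++++++++++++++++*##########
```

```bash
python3 -m jog '0 10 0 0 -1;0 10 0 0 -1;0 10 0 0 -1;0 10 0 0 -1;0 0 0 0 -1;0 0 0 0 -1';python3 -m jog '0 6 0 0 -1;0 6 0 0 -1;0 0 0 0 -1;0 0 0 0 -1'; python3 -m jog '0 6 0 0 -1;0 7 0 0 -1;0 0 0 0 -1;0 0 0 0 -1'
```

```text
time: 21.9
tcp_pos: [430.0, -286.3, 145.7]
ee_rot: [-3.123, -0.335, 0.001]
ft_force: [1.0, -0.5, -1.7]
opening: 0.151
grip_force: 118.2
time: 22.4
tcp_pos: [432.8, -298.1, 145.8]
ee_rot: [-3.124, -0.335, 0.0]
ft_force: [-0.2, 0.7, -1.0]
opening: 0.153
grip_force: 118.2
time: 22.9
tcp_pos: [435.5, -310.8, 145.8]
ee_rot: [-3.123, -0.335, 0.0]
ft_force: [-0.5, -0.5, -1.9]
opening: 0.15
grip_force: 118.2
```

```bash
python3 -m jog '0 0 4 0 -1;0 0 4 0 -1;0 0 0 0 -1;0 0 0 0 -1';python3 -m jog '0 0 3 0 -1;0 0 0 0 -1;0 0 0 0 -1';python3 -m jog '0 0 3 0 -1;0 0 0 0 -1;0 0 0 0 -1';python3 -m jog '0 0 3 0 -1;0 0 0 0 -1;0 0 0 0 -1'
```

```text
time: 23.4
tcp_pos: [435.6, -310.8, 137.8]
ee_rot: [-3.124, -0.335, 0.0]
ft_force: [0.1, -0.7, -1.3]
opening: 0.152
grip_force: 118.2
time: 23.78
tcp_pos: [435.6, -310.8, 134.9]
ee_rot: [-3.124, -0.335, 0.0]
ft_force: [0.2, -0.6, -2.1]
opening: 0.148
grip_force: 118.2
time: 24.15
tcp_pos: [435.6, -310.9, 131.9]
ee_rot: [3.124, 0.335, 0.0]
ft_force: [-0.4, -0.6, -1.3]
opening: 0.154
grip_force: 118.4
time: 24.52
tcp_pos: [436.8, -311.2, 130.3]
ee_rot: [3.122, 0.335, 0.004]
ft_force: [-0.6, 1.5, 12.2]
opening: 0.151
grip_force: 120.4
```

Contact at z≈131 is as expected for the arch on the peg. A quick sideways probe will confirm the peg is inside the loop and centre it.

```bash
python3 -m jog '0 0 -10 0 -1;6 0 0 0 -1;0 0 0 0 -1;0 0 0 0 -1';python3 -m jog '5 0 0 0 -1;0 0 0 0 -1;0 0 0 0 -1';python3 -m jog '-11 0 0 0 -1;-6 0 0 0 -1;0 0 0 0 -1;0 0 0 0 -1';python3 -m jog '-5 0 0 0 -1;0 0 0 0 -1;0 0 0 0 -1'
```

```text
time: 25.02
tcp_pos: [441.6, -309.7, 138.9]
ee_rot: [3.123, 0.335, 0.0]
ft_force: [-2.1, -0.7, 3.8]
opening: 0.153
grip_force: 119.0
time: 25.4
tcp_pos: [444.9, -308.4, 139.1]
ee_rot: [-3.123, -0.335, 0.004]
ft_force: [-10.7, -1.5, 11.1]
opening: 0.151
grip_force: 120.8
time: 25.9
tcp_pos: [429.8, -312.1, 138.8]
ee_rot: [-3.124, -0.335, -0.0]
ft_force: [-0.7, -0.1, -1.9]
opening: 0.158
grip_force: 118.3
time: 26.28
tcp_pos: [424.9, -313.2, 138.9]
ee_rot: [3.124, 0.335, 0.0]
ft_force: [1.3, -0.7, -1.3]
opening: 0.154
grip_force: 118.3
```

```bash
python3 -m jog '-4 0 0 0 -1;0 0 0 0 -1;0 0 0 0 -1';python3 -m jog '-4 0 0 0 -1;0 0 0 0 -1;0 0 0 0 -1'
```

```text
time: 26.65
tcp_pos: [421.0, -314.0, 138.9]
ee_rot: [3.124, 0.335, 0.0]
ft_force: [-0.5, 0.3, -2.9]
opening: 0.154
grip_force: 118.3
time: 27.02
tcp_pos: [418.3, -315.7, 139.9]
ee_rot: [3.122, 0.334, 0.004]
ft_force: [4.5, -1.4, 5.3]
opening: 0.158
grip_force: 119.5
```

The peg is inside the loop: it touched at TCP x≈441 and again at ≈420. I centre it, set it down and let go.

```bash
python3 -m jog '11 0 0 0 -1;2 0 3 0 -1;0 0 3 0 -1;0 0 0 0 -1;0 0 0 0 -1';python3 -m jog '0 0 2 0 -1;0 0 0 0 -1;0 0 0 0 -1';python3 -m jog '0 0 2 0 -1;0 0 0 0 -1;0 0 0 0 -1'
```

```text
time: 27.65
tcp_pos: [429.5, -312.0, 132.7]
ee_rot: [-3.123, -0.335, 0.001]
ft_force: [0.4, -0.8, -2.4]
opening: 0.152
grip_force: 118.3
time: 28.02
tcp_pos: [429.7, -312.1, 130.9]
ee_rot: [3.124, 0.335, -0.0]
ft_force: [-0.2, -0.0, -2.5]
opening: 0.156
grip_force: 118.3
time: 28.4
tcp_pos: [430.5, -312.4, 129.6]
ee_rot: [3.123, 0.335, 0.002]
ft_force: [-0.5, 2.2, 5.9]
opening: 0.154
grip_force: 119.6
```

Bearing on the peg now. Release.

```bash
python3 -m jog '0 0 0 0 -0.6;0 0 0 0 -0.4;0 0 0 0 0;0 0 0 0 0.2;0 0 0 0 0.2;0 0 0 0 0.2;0 0 0 0 0.2;0 0 0 0 0.2'; python3 -m jog '-8 0 0 0 0.2;-12 0 0 0 0.2;-15 0 0 0 0.2;-15 0 0 0 0.2;-20 0 0 0 0.2;-20 0 0 0 0.2;-20 0 0 0 0.2;-20 0 0 0 0.2;0 0 0 0 0.2;0 0 0 0 0.2'; python3 - <<'E'
from h import *
from plant import vision,get_state
import cv2
to(300,-340,130,.214)
ims={}
for n in ('side','top'):
    ims[n]=vision.read_camera(n)['image'][:,:,::-1].astype(int);cv2.imwrite(n+'3.png',ims[n])
k={}
# predicted hanging pry: loop centre 14 below peg axis
y=.214;Rz=R.from_euler('z',y);O=np.array([482.4,-302,190-39])
for nm,q in dict(tip=(100,0,3),grip0=(-82,0,20),grip1=(-30,0,20),looptop=(0,0,49)).items():
    P=Rz.apply(q)+O;print(nm,proj('s',P).round(1),proj('t',P).round(1))
for n,(r0,r1,c0,c1) in dict(side=(270,325,240,330),top=(185,245,350,400)).items():
    m=np.abs(ims[n]-cv2.imread(n+'0raw.png')).sum(2)>60
    print(n,r0,c0)
    for r in range(r0,r1): print(r,''.join('.' if not m[r,c] else '#' if ims[n][r,c].sum()>400 else '+' if ims[n][r,c].sum()>150 else 'K' for c in range(c0,c1)))
E
```

```text
time: 29.4
tcp_pos: [429.7, -312.1, 128.9]
ee_rot: [-3.124, -0.335, 0.0]
ft_force: [0.2, -0.2, 0.5]
opening: 0.604
grip_force: 0.0
time: 30.65
tcp_pos: [302.8, -340.0, 129.0]
ee_rot: [3.123, 0.334, 0.001]
ft_force: [0.2, 0.5, -0.2]
opening: 0.601
grip_force: 0.0
t 30.65 tcp [ 302.8 -340.   129. ] yaw 0.213 open 0.601 grip 0.0 F [ 0.2  0.5 -0.2]
spin -0.001 then shift [-2.8 -0.6 -1. ] | shift in current axes [-2.8 -0.6 -1. ]
tip [334.7 312. ] [370.1 188.9]
grip0 [246.7 332.2] [383.6 243.8]
grip1 [272.8 325.1] [380.1 227.7]
looptop [288.1 313.7] [380.6 217.9]
side 270 240
270 ++++++++++++++++++++++....................................................................
271 +++++++++++++++++++++++...................................................................
272 +++++++++++++++++++++++++.................................................................
273 +++++++++++++++++++++++++++...............................................................
274 ++++++++++++++++++++++++++++..............................................................
275 +++++++++++++++++++++++++++++...............
[... 7431 characters left out ...]
++++++++KKKKKKK+++++++KK++++++++
235 ##############+....+++++++KKKKKKK++++++++K++++++++
236 ############++.....+++++++KKKKKKK+++++++++++++++++
237 ###########+.......++++++++KKKKKK+++++++++++++++++
238 ##########+........+++++++KKKKKKKK++++++++++++++++
239 ####++####+.........+++++++KKKKKKK++++++++++++++++
240 ##++.+##++..........+++++++KKKKKKK++++++++++++++++
241 ++....++............+++++++KKKKKKK++++++++++++++++
242 .....................+++++++KKKKK+++++++++++++++++
243 ......................++++++++++++++++++++++++++++
244 ......................++++++++++++++++++++++++++++[ WARN:0@0.481] global loadsave.cpp:1063 imwrite_ Unsupported depth image for selected encoder is fallbacked to CV_8U.
```

```bash
python3 -m jog '-10 0 -30 0 0.2;0 0 -40 0 0.2;0 0 0 0 0.2;0 0 0 0 0.2;0 0 0 0 0.2;0 0 0 0 0.2;0 0 0 0 0.2;0 0 0 0 0.2;0 0 0 0 0.2;0 0 0 0 0.2' >/dev/null; python3 - <<'E'
from h import *
from plant import vision
import cv2
g=lambda n:vision.read_camera(n)['image'][:,:,::-1].astype(int)
A=g('side');[g('top') for _ in range(5)];B=g('side');T=g('top')
print('motion px',(np.abs(A-B).sum(2)>90)[270:340,235:360].sum(),'vs 1.5s ago',(np.abs(cv2.imread('side3.png')-B).sum(2)>90)[295:330,300:360].sum())
o=cv2.imread('side0raw.png');m=(np.abs(B-o).sum(2)>60)
for c in (345,351,354,357,360):
    r=np.where(m[40:130,c])[0];print('cover',c,r.min()+40 if len(r) else None)
ys,xs=np.where(m[290:330,300:360]&(B[290:330,300:360].sum(2)>400));i=xs.argmax();print('tip side',xs[i]+300,ys[i]+290)
to(300,-340,200,.214)
E
```

```text
motion px 19 vs 1.5s ago 14
cover 345 70
cover 351 73
cover 354 74
cover 357 75
cover 360 None
tip side 338 305
t 32.4 tcp [ 292.9 -341.8  198.9] yaw 0.214 open 0.603 grip 0.0 F [-0.6 -0.7 -0.4]
spin -0.0 then shift [ 7.3 -0.3 -1.1] | shift in current axes [ 7.3 -0.3 -1.1]
```

```bash
python3 - <<'E'
from h import *
a=tri(np.array([337,304.]),np.array([373,187.5]));print('tip',a)
import cv2
B=cv2.imread('side3.png').astype(int)
g=tri(np.array([253.5,333.]),np.array([379.5,241.5]));print('grip end guess',g)
# black grip pixels in side
m=(B.sum(2)<110);ys,xs=np.where(m[318:350,235:290]);print('black side cols',xs.min()+235,xs.max()+235,'rows',ys.min()+318,ys.max()+318,[(c+235,np.median(ys[xs==c])+318) for c in range(0,55,5) if (xs==c).any()])
E
```

```text
tip [ 580.70540169 -281.5180309   187.30720962]
grip end guess [ 413.73919013 -312.02078265  150.80170624]
black side cols 250 276 rows 318 342 [(250, np.float64(334.5)), (255, np.float64(336.5)), (260, np.float64(337.5)), (265, np.float64(336.0)), (270, np.float64(333.5)), (275, np.float64(330.0))]
```

```bash
python3 -c "
from plant import sign_off
print(sign_off())"
```

```text
the job is handed in; nothing more can be done
None
```

The job is handed in at about 32 s, result not reported: camera checks put the cover at its stop (about 2.05 rad) and the pry blade nearly still on the bare peg, tip up roughly 11°; I took no final check on the piston, ring and bracket.

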